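# Press the flask stoppers home, smallest to largest

## Robot

A 7-joint arm with a two-finger parallel gripper is mounted at the origin on the work surface. World frame = base frame: x ahead of the robot, y to its left, z up, the work surface at z = 0. Lengths are in m, angles in rad, forces in N, time in s.
With the tool pointing down it reaches from about 0.4 to 0.75 m from the base axis. Payload 19.5 kg.
Tool frame: the origin (TCP) lies at the very end of the fingers, on their centre line; the grasp point (between the pads) lies 19 mm behind it (env.grasp_offset is the distance from the TCP to the grasp point, in m); z points along the fingers, y is the line along which they close (so a half turn about z gives the same grasp; the last joint's range is limited). The gripper opens to 85 mm and grips with 20 to 120 N. Pads are 22 mm wide; open, the fingers measure 114 mm over their backs; the gripper's body (76 mm by 85 mm) begins 54 mm behind the grasp point. The pads swing forward as they close: fully open they stand 13 mm farther back than shut.
Start: joints at [1.274, 0.707, -0.028, 1.485, 0.022, 0.951, -0.075], TCP at [0.145, -0.556, 0.205] pointing down, gripper open.
Joint ranges: [-2.71, 2.71], [-0.32, 2.16], [-1.57, 1.52], [0, 2.45], [-1.46, 4.6], [0, 2.02], [-2.83, 2.83]. Speed limits (rad/s): [1.89, 1.89, 2.57, 2.57, 3.01, 3.01, 3.01].

## Interface

Orientations are given as a rotation vector (axis times angle).
In Python, from rig import env gives the robot as it stands. The module is installed in compiled form; this text tells all that it offers.
- The arm moves only by the shell command python3 -m crank 'ROWS' [OPENING] [FORCE]. ROWS is JSON, a list of rows, each a list of 2 entries, a list of its own where there are three numbers: the shift along the tool's x, y, z normalised to -1 to 1, where 1 is 0.2 m, then the turn, a rotation vector about the tool's x, y, z normalised to -1 to 1, where 1 is 180 degrees. In form: [[[x, y, z], [wx, wy, wz]], ...]. A call has 1 to 5 rows; each row is the pose to reach, as a shift and turn from the pose commanded when the call began, along the tool's axes at that moment, turning the shorter way round; what a row does not reach only later rows make up. A row lasts 1/12 s, in which the tool goes at most 41.7 mm and 7.16 degrees, less where a joint would pass 70% of its speed; a pose out of reach is approached as far as the arm can. A call with a number of a shift or a turn outside -1 to 1 is refused whole. A call with a gripper value outside its range is refused whole. OPENING is the gripper command: -1 is shut, 1 is fully open, values between are in proportion, set as the call begins (- or left out, the last holds). The fingers move at their own pace and stop on an object; FORCE is the grip in N (left out, the last holds). Time passes only in rows, so rows that repeat a pose let the fingers close. It gives the time, the measured TCP pose, the force, the opening and the grip force at its end, in the units of the state.
- env.sense(): the state, without advancing time (a new reading comes with each control period).
- env.grab_frame(name): name is "scene" or "top" or "wrist"; returns the picture (384x512x3 uint8, blue, green, red); there is no depth.
- env.get_calibration(name): a dict with "fovy" (degrees; the focal length in pixels is half the picture's height over the tangent of half this angle, whatever the lens; pixels are square), "cx", "cy" (the principal point, pixels), "origin" and "attitude" of the camera in the world. Camera axes: x right, y down, z forward; pixel columns grow to the right and rows downward; lengths in m; the calibration is good to about 2 mm. The wrist camera is an equidistant fisheye: a pixel r from the principal point sees the ray r / f radians off the axis. A picture is of the moment at which its call begins: read the wrist's pose just before it. get_calibration takes no time and is no camera call; for the wrist camera it gives the pose at the moment of the call.
- env.sign_off(): hands the job in; it is judged then, once.
The state is a dict: "clock": time; "q": joint angles; "joint_vel": joint speeds; "joint_torque": joint torques, N m; "tcp_pos": TCP position; "orientation": TCP orientation; "wrist_force": force on the tool from outside, world axes, zero at the start; "torque": the same for the moment, N m; "gripper_width": finger opening in m; "grasp_force": force on a finger pad.
Only numpy, scipy, OpenCV 4.12 (cv2) and the standard library are available. Lean on these libraries where they do the work, as an engineer would, in place of code of your own. Each camera call takes 0.05 s, during which the arm holds its last target. There are 200 camera calls.

## Task

Three glass flasks on the bench have their stoppers standing a little proud. With a light fingertip press from above, push each stopper fully home, first the small flask's, then the medium one's, then the large one's. Do not grasp, lift, tip or shove the flasks about, and leave everything else on the bench alone.

Things in the scene. Friction and masses are not known exactly. Their poses are not given: they have to be found in the camera images.
- flask_small: The small conical flask of clear glass, loose on the bench: base 52 mm across, 78 mm tall to the lip, neck 22 mm across; origin at the centre of its underside, z up along its axis.
- stopper_small_top (a point): Centre of the flat top face of the dark rubber stopper in the small flask; head a disc 28 mm across and 10 mm thick, on the flask's axis. Its top is 98 mm above the flask's underside when the joint reads 0 and 88 mm when fully home (head on the lip).
- stopper_small (a joint): How far the stopper of the small flask is pressed in (m): starts between 0 and 0.002 (standing about 8 to 10 mm proud of the lip), 0.010 is fully home against a hard stop. It slides straight down against a steady friction of about 3 N, has no spring and stays where it is left.
- flask_medium: The medium conical flask of clear glass, loose on the bench: base 66 mm across, 100 mm tall to the lip, neck 26 mm across; origin at the centre of its underside, z up along its axis.
- stopper_medium_top (a point): Centre of the flat top face of the dark rubber stopper in the medium flask; head a disc 34 mm across and 10 mm thick, on the flask's axis. Its top is 120 mm above the flask's underside when the joint reads 0 and 110 mm when fully home (head on the lip).
- stopper_medium (a joint): How far the stopper of the medium flask is pressed in (m): starts between 0 and 0.002 (standing about 8 to 10 mm proud of the lip), 0.010 is fully home against a hard stop. It slides straight down against a steady friction of about 3 N, has no spring and stays where it is left.
- flask_large: The large conical flask of clear glass, loose on the bench: base 84 mm across, 128 mm tall to the lip, neck 32 mm across; origin at the centre of its underside, z up along its axis.
- stopper_large_top (a point): Centre of the flat top face of the dark rubber stopper in the large flask; head a disc 40 mm across and 10 mm thick, on the flask's axis. Its top is 148 mm above the flask's underside when the joint reads 0 and 138 mm when fully home (head on the lip).
- stopper_large (a joint): How far the stopper of the large flask is pressed in (m): starts between 0 and 0.002 (standing about 8 to 10 mm proud of the lip), 0.010 is fully home against a hard stop. It slides straight down against a steady friction of about 3 N, has no spring and stays where it is left.
- beaker: Small open glass beaker, 42 mm across, 55 mm tall, loose; not part of the job. Origin at its underside.
- jar: Small amber glass jar with white cap, 40 mm across, 48 mm tall, loose; not part of the job. Origin at its underside.
- reagent_bottle: Clear glass bottle with blue cap, 72 mm across, 135 mm tall, loose; not part of the job. Origin at its underside.
- bowl: Green plastic bowl, 170 mm across, 70 mm tall, loose; not part of the job. Origin at its underside.
- meter: Yellow and black pen meter lying flat, 32 x 170 x 20 mm, long along its y, loose; not part of the job. Origin at its underside.
- tip_tray: White open tray, 100 x 140 x 30 mm, loose; not part of the job. Origin at its underside.
- brush: Brush lying flat, 170 mm long, loose; not part of the job. Origin at its underside.
- hotplate: Brown double hotplate fixed at the right side of the bench, 480 x 240 x 80 mm, with a lidded pot on its far plate reaching 190 mm high; origin under the middle of the hotplate. Not part of the job.
- balance: White bench balance fixed at the left side, 280 x 200 x 72 mm; origin at the centre of its underside. Not part of the job.
Things that resemble listed ones, but are neither listed nor needed, are in the scene too. Leave any green look-alike of the flask_medium alone.

How it is judged:
On the way, in this order (a step that is already met when the one before it is completed fails the run):
1. the stopper of the small flask is pressed home, the larger ones still standing proud (value of joint stopper_small above 0.008 m and value of joint each of stopper_medium, stopper_large below 0.005 m), for 0.1 s.
2. the stopper of the medium flask is pressed home, the larger ones still standing proud (value of joint stopper_medium above 0.008 m and value of joint stopper_large below 0.005 m), for 0.1 s.
3. the stopper of the large flask is pressed home (value of joint stopper_large above 0.008 m), for 0.1 s.
At the end, for the whole second after the job is handed in: All three stoppers are pressed in by more than 8 of their 10 mm, and the flasks stand at rest, upright (within 0.1 rad), within 30 mm of where they started (value of joint each of stopper_small, stopper_medium, stopper_large above 0.008 m and distance of each of flask_small, flask_medium, flask_large from where it was at the start of the episode below 0.03 m and angle between each of flask_small, flask_medium, flask_large's own z axis and vertical below 0.1 rad and linear speed of each of flask_small, flask_medium, flask_large below 0.02 m/s); the robot touches nothing.
It fails at once if a flask lifted or carried (height (world z) of any of flask_small, flask_medium, flask_large above 0.012 m).
It fails at once if a flask tipped by more than 0.25 rad (angle between any of flask_small, flask_medium, flask_large's own z axis and vertical above 0.25 rad).
It fails at once if a flask shoved more than 40 mm (distance of any of flask_small, flask_medium, flask_large from where it was at the start of the episode above 0.04 m).
It fails at once if a flask or its stopper pressed or squeezed with more than 35 N (contact force between the fingers and flask_small above 35 N or contact force between the fingers and flask_medium above 35 N or contact force between the fingers and flask_large above 35 N).
It fails at once if another thing on the bench pushed more than 25 mm (distance of any of beaker, jar, reagent_bottle, bowl, meter, tip_tray, brush from where it was at the start of the episode above 0.025 m).
It also fails if it takes over 45 s, if anything falls off the work surface, if the arm or the gripper's body presses on something with over 40 N, if the wrist force passes 120 N, or if a joint passes its speed limit or range.

## Working session

There is one attempt and no reset: what is moved stays moved. The work goes in short steps, Python scripts to look and compute and a shell command to move; the robot and the scene stay as the last step left them, time stands still between calls to the robot, and variables do not carry over. Pictures are saved under pics/ and viewed, at most 10 in all, crops included, and the job is handed in when it is done.

```bash
mkdir -p pics; python3 - <<'E'
from rig import env
import cv2
s=env.sense();print({k:s[k] for k in('clock','tcp_pos','orientation','wrist_force','gripper_width')})
for n in('scene','top'):
    cv2.imwrite(f'pics/{n}0.png',env.grab_frame(n));print(n,env.get_calibration(n))
E
```

```text
{'clock': 0.0, 'tcp_pos': array([ 0.14485988, -0.55614334,  0.2043257 ]), 'orientation': array([-3.11503629e+00, -3.99060424e-01,  2.58386205e-04]), 'wrist_force': array([ 0.04721789, -0.42535503, -1.05320394]), 'gripper_width': 0.08523001733414591}
scene {'fovy': 42.17049373575865, 'cx': 258.87109103898854, 'cy': 185.1347606927874, 'origin': array([1.3635149 , 1.17936036, 1.17386286]), 'attitude': array([-0.7125513 , -2.48365484,  1.24523555])}
top {'fovy': 49.53442338326754, 'cx': 254.68052751379892, 'cy': 185.97721278173393, 'origin': array([0.25567465, 0.00598873, 1.6675014 ]), 'attitude': array([-2.08425567,  2.14403107, -0.20404013])}
```

View pics/scene0.png

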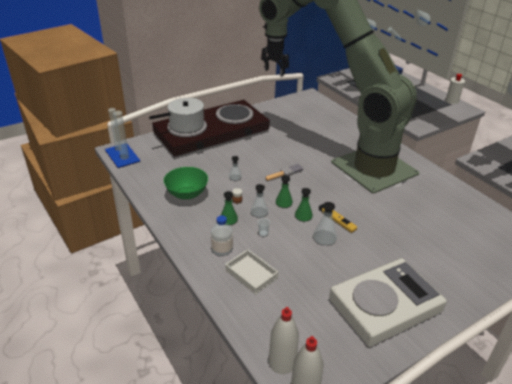

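View pics/top0.png

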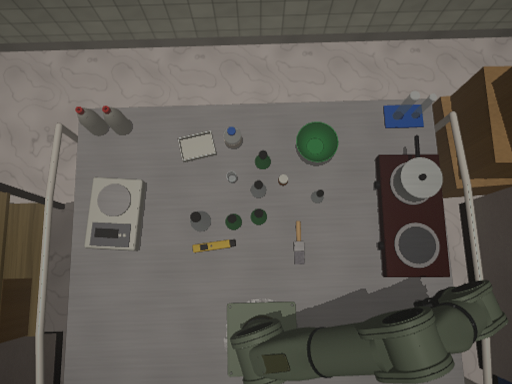

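The scene view shows the clear flasks: large at about (326,210), medium (260,188) and small (235,160). In the top view their stoppers are at (196,217), (259,185) and (320,193). The three green look-alikes in the top view are at (263,157), (233,221) and (259,215).

```bash
cat > h.py <<'E'
import numpy as np, cv2
from scipy.spatial.transform import Rotation as R
def ray(c,u,v,fish=False):
    f=192/np.tan(np.radians(c['fovy']/2)); d=np.array([u-c['cx'],v-c['cy']])/f
    if fish:
        t=np.hypot(*d); d=np.r_[d/t*np.sin(t),np.cos(t)] if t>1e-9 else np.r_[0,0,1.]
    else: d=np.r_[d,1]
    return R.from_rotvec(c['attitude']).apply(d)
def onplane(c,u,v,z,fish=False):
    d=ray(c,u,v,fish); return c['origin']+d*(z-c['origin'][2])/d[2]
def proj(c,p):
    f=192/np.tan(np.radians(c['fovy']/2)); q=R.from_rotvec(c['attitude']).inv().apply(np.array(p)-c['origin'])
    return q[:2]/q[2]*f+[c['cx'],c['cy']]
E
python3 - <<'E'
from rig import env
from h import *
c=env.get_calibration('top');cs=env.get_calibration('scene');im=cv2.imread('pics/top0.png')
for n,(u,v),z in(('small',(320,193),.097),('med',(259,185),.119),('large',(196,217),.147),('g1',(263,155),.12),('g2',(233,219),.12),('g3',(259,213),.12)):
    w=im[v-11:v+12,u-11:u+12].max(2)
    k,l,st,ce=cv2.connectedComponentsWithStats((w<55).astype('uint8'))
    for i in range(1,k):
        if st[i,4]>8:
            a=ce[i]+[u-11,v-11];p=onplane(c,*a,z);print(n,st[i],a.round(1),p.round(3),proj(cs,p).round(1))
cv2.imwrite('pics/z.png',np.hstack([cv2.resize(im[140:240,180:340],(800,500),interpolation=2)]))
E
```

```text
small [ 8  8  7  7 37] [319.8 193. ] [ 0.537 -0.237  0.097] [235.5 158.1]
med [ 6  7  9  8 53] [258.1 184.5] [ 0.573 -0.002  0.119] [260.3 187. ]
large [ 6  6 10 10 83] [195.5 216.6] [0.453 0.232 0.147] [329.1 205.2]
g1 [ 7  7  8  9 60] [262.6 154.8] [ 0.689 -0.023  0.12 ] [229.1 193.9]
g2 [ 5  6 10  9 66] [231.7 218.3] [0.446 0.1   0.12 ] [306.1 190.7]
g3 [ 6  7 10  9 67] [258.3 212.9] [0.464 0.    0.12 ] [285.7 178. ]
```

View pics/z.png

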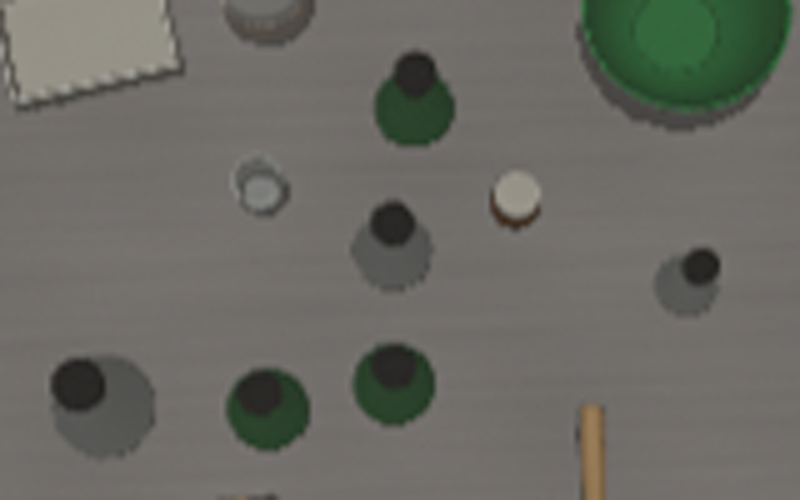

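The zoomed crop shows three dark stoppers on clear grey flasks: large at lower left, medium in the centre and small at right. The green look-alikes are about 0.11 m away from them. I'll shut the gripper and move above the small flask.

```bash
cat > go.py <<'E'
import sys
from rig import env
from h import *
s=env.sense();t=np.array(eval(sys.argv[1]))
print('tcp',s['tcp_pos'].round(4),'F',s['wrist_force'].round(1),'t',round(s['clock'],2),'shift/0.2',(R.from_rotvec(s['orientation']).inv().apply(t-s['tcp_pos'])/.2).round(3))
E
python3 go.py '[.537,-.237,.2]'
```

```text
tcp [ 0.1449 -0.5562  0.2044] F [ 0.3 -0.3 -0. ] t 0.1 shift/0.2 [ 2.3   -1.05   0.023]
```

```bash
python3 -m crank '[[[0.18,-0.08,0],[0,0,0]],[[0.36,-0.16,0],[0,0,0]],[[0.54,-0.25,0],[0,0,0]],[[0.72,-0.33,0],[0,0,0]],[[0.9,-0.41,0],[0,0,0]]]' -1; python3 -m crank '[[[0.18,-0.08,0],[0,0,0]],[[0.36,-0.16,0],[0,0,0]],[[0.54,-0.25,0],[0,0,0]],[[0.72,-0.33,0],[0,0,0]],[[0.9,-0.41,0],[0,0,0]]]'; python3 go.py '[.537,-.237,.2]'
```

```text
clock: 0.52
tcp_pos: [0.2995, -0.4302, 0.2047]
orientation: [-3.116, -0.399, 0.0]
wrist_force: [-0.2, 0.3, -0.4]
gripper_width: 0.0259
grasp_force: 0.0
clock: 0.93
tcp_pos: [0.4532, -0.3053, 0.2047]
orientation: [-3.116, -0.399, 0.0]
wrist_force: [-0.9, -1.2, 0.1]
gripper_width: -0.0002
grasp_force: 0.0
tcp [ 0.4532 -0.3053  0.2047] F [-0.9 -1.2  0.1] t 0.93 shift/0.2 [ 0.492 -0.225  0.023]
```

```bash
python3 -m crank '[[[0.15,-0.07,0],[0,0,0]],[[0.3,-0.14,0],[0,0,0]],[[0.47,-0.22,0.1],[0,0,0]],[[0.47,-0.22,0.2],[0,0,0]],[[0.47,-0.22,0.2],[0,0,0]]]'; python3 -m crank '[[[0,0,0],[0,0,0]],[[0,0,0],[0,0,0]]]'; python3 go.py '[.537,-.237,.16]'; python3 - <<'E'
from rig import env
from h import *
c=env.get_calibration('wrist');im=env.grab_frame('wrist');cv2.imwrite('pics/w1.png',im);np.save('w1.npy',c);print(c)
im=env.grab_frame('top');cv2.imwrite('pics/t1.png',im)
E
```

```text
clock: 1.35
tcp_pos: [0.5316, -0.2382, 0.1612]
orientation: [-3.112, -0.404, 0.006]
wrist_force: [-0.9, -0.8, -0.6]
gripper_width: 0.0
grasp_force: 0.0
clock: 1.52
tcp_pos: [0.5315, -0.2417, 0.1658]
orientation: [3.116, 0.397, 0.001]
wrist_force: [0.3, -1.3, 0.3]
gripper_width: 0.0001
grasp_force: 0.0
tcp [ 0.5315 -0.2417  0.1658] F [ 0.3 -1.3  0.3] t 1.52 shift/0.2 [ 0.032 -0.016  0.029]
{'fovy': 65.70646984690485, 'cx': 254.0249635609413, 'cy': 194.04950344546566, 'origin': array([ 0.60127169, -0.22455222,  0.3334993 ]), 'attitude': array([ 2.29587544, -1.77653208, -0.255571  ])}
```

View pics/w1.png

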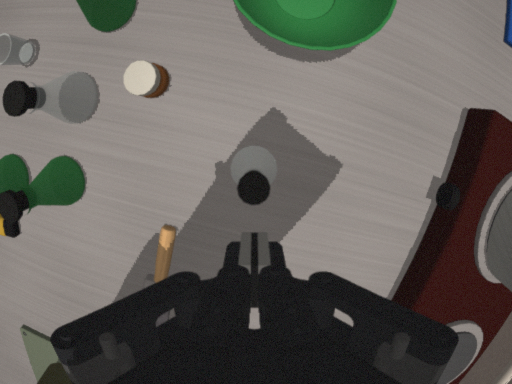

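The wrist view shows the small flask's stopper at (254,188), just ahead of the finger tips at (255,236). The medium stopper is at about (17,98).

```bash
cat > st.py <<'E'
import sys
from h import *
def find(tag,u,v,z,r=22):
    c=np.load(tag+'.npy',allow_pickle=True).item();im=cv2.imread(f'pics/{tag}.png')
    x0,y0=max(u-r,0),max(v-r,0);w=im[y0:v+r+1,x0:u+r+1].max(2)
    k,l,st,ce=cv2.connectedComponentsWithStats((w<60).astype('uint8'))
    i=1+st[1:,4].argmax();a=ce[i]+[x0,y0];print(st[i],a.round(1),onplane(c,*a,z,True).round(4))
for a in eval(sys.argv[1]): find(*a)
E
python3 st.py '[("w1",254,188,.097),("w1",17,98,.119)]'
```

```text
[  5   5  33  34 853] [253.3 187.7] [ 0.5389 -0.2403  0.097 ]
[  3   5  35  35 932] [19.1 97.9] [ 0.5741 -0.0146  0.119 ]
```

```bash
python3 go.py '[.538,-.239,.105]'; python3 -m crank '[[[0.03,0,0.05],[0,0,0]],[[0.034,0,0.14],[0,0,0]],[[0.034,0,0.23],[0,0,0]],[[0.034,0,0.29],[0,0,0]],[[0.034,0,0.29],[0,0,0]]]'; python3 go.py '[.538,-.239,.089]'
```

```text
tcp [ 0.5317 -0.2417  0.166 ] F [-0.4 -0.7  0.4] t 1.62 shift/0.2 [ 0.033 -0.006  0.305]
clock: 2.03
tcp_pos: [0.5377, -0.2387, 0.1046]
orientation: [-3.115, -0.398, 0.004]
wrist_force: [-0.8, -0.1, -0.1]
gripper_width: -0.0
grasp_force: 0.0
tcp [ 0.5377 -0.2387  0.1046] F [-0.8 -0.1 -0.1] t 2.03 shift/0.2 [0.001 0.002 0.078]
```

```bash
for i in 1; do python3 -m crank '[[[0,0,0.01],[0,0,0]],[[0,0,0.02],[0,0,0]],[[0,0,0.03],[0,0,0]],[[0,0,0.04],[0,0,0]],[[0,0,0.05],[0,0,0]]]'; python3 -m crank '[[[0,0,0.01],[0,0,0]],[[0,0,0.02],[0,0,0]],[[0,0,0.03],[0,0,0]],[[0,0,0.03],[0,0,0]]]';done
```

```text
clock: 2.45
tcp_pos: [0.5386, -0.239, 0.097]
orientation: [3.116, 0.399, 0.001]
wrist_force: [0.2, -0.0, 0.0]
gripper_width: -0.0002
grasp_force: 0.0
clock: 2.78
tcp_pos: [0.5383, -0.2389, 0.0904]
orientation: [-3.116, -0.399, 0.001]
wrist_force: [0.2, 0.3, 0.3]
gripper_width: 0.0001
grasp_force: 0.0
```

```bash
for i in 1; do python3 -m crank '[[[0,0,0.005],[0,0,0]],[[0,0,0.01],[0,0,0]]]'|sed -n '2p;4p'; python3 -m crank '[[[0,0,0.005],[0,0,0]],[[0,0,0.01],[0,0,0]]]'|sed -n '2p;4p'; done; python3 - <<'E'
from rig import env
from h import *
c=env.get_calibration('wrist');im=env.grab_frame('wrist');cv2.imwrite('pics/w2.png',cv2.resize(im[130:280,160:360],None,fx=4,fy=4))
E
```

```text
tcp_pos: [0.5385, -0.239, 0.0888]
wrist_force: [-0.1, -0.1, -0.2]
tcp_pos: [0.5384, -0.239, 0.0867]
wrist_force: [-0.1, 0.8, -0.6]
```

View pics/w2.png

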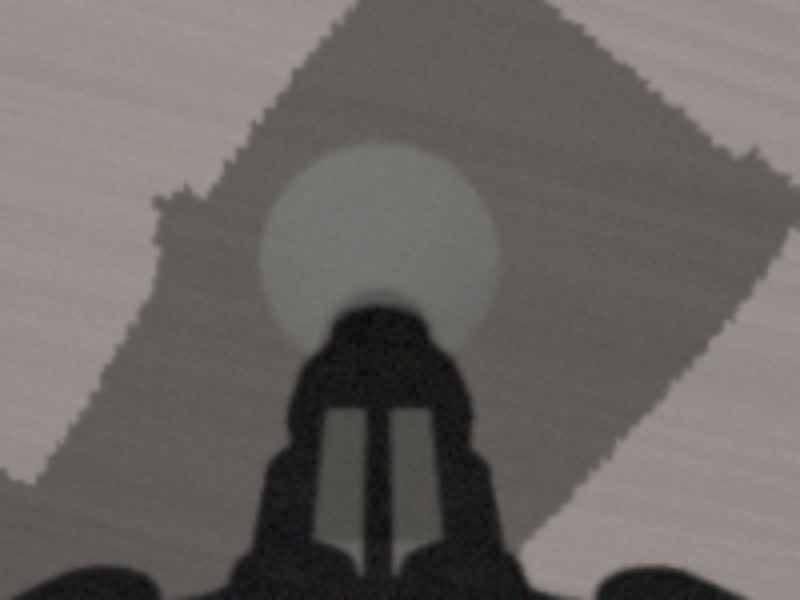

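The crop shows the stopper's dark head at about (380,370), under the shut fingertips and centred. There is no force reading yet, so I'll creep down and watch for the hard stop.

```bash
python3 -m crank '[[[0,0,0.003],[0,0,0]],[[0,0,0.006],[0,0,0]]]'|sed -n '2p;4p'; python3 -m crank '[[[0,0,0.003],[0,0,0]],[[0,0,0.006],[0,0,0]]]'|sed -n '2p;4p';
```

```text
tcp_pos: [0.5384, -0.239, 0.0856]
wrist_force: [-0.6, -0.2, -0.4]
tcp_pos: [0.5384, -0.239, 0.0843]
wrist_force: [0.1, -0.6, 0.5]
```

```bash
python3 - <<'E'
from rig import env
from h import *
c=env.get_calibration('wrist');im=env.grab_frame('wrist');sc=env.grab_frame('scene');s=env.sense()
print(c['origin'],s['tcp_pos'],s['wrist_force'],s['joint_torque'])
for z in(.084,.098):print(onplane(c,255,222,z,True))
p=proj(env.get_calibration('scene'),s['tcp_pos']);print(p)
u,v=p.astype(int)
cv2.imwrite('pics/s2.png',np.hstack([cv2.resize(sc[v-30:v+45,u-30:u+30],(480,600),interpolation=2),cv2.resize(im[190:265,235:275],(320,600),interpolation=2)]))
E
```

```text
[ 0.60825071 -0.22181739  0.25208032] [ 0.53839259 -0.23896848  0.08430942] [ 0.32398839  0.59612239 -0.9051562 ] [ 6.55184864e-03 -9.54379535e+01  2.98449308e+00 -1.84917659e+01
  1.24552610e-02 -4.74395358e-02  7.31005093e-04]
[ 0.54320457 -0.2394335   0.084     ]
[ 0.54862249 -0.23796619  0.098     ]
[234.89984287 160.69869388]
```

View pics/s2.png

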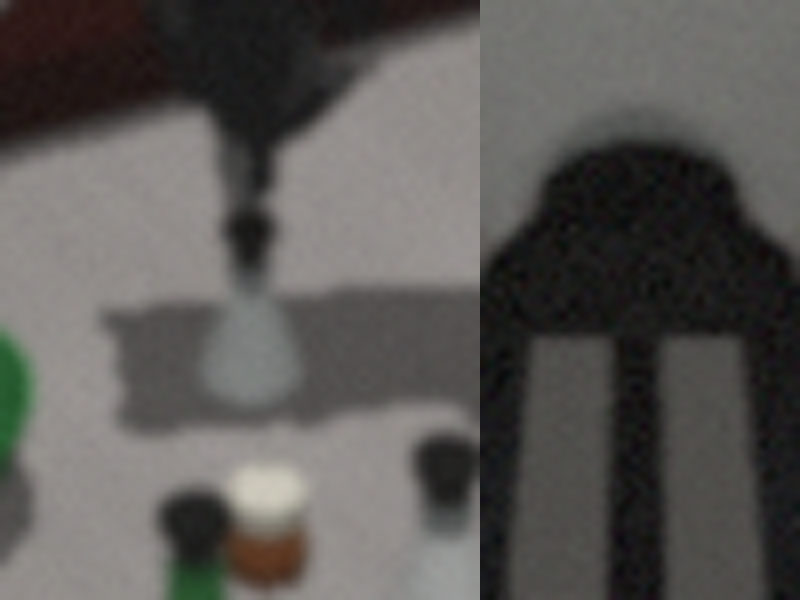

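```bash
python3 - <<'E'
from rig import env
from h import *
def fp(c,p):
    f=192/np.tan(np.radians(c['fovy']/2)); q=R.from_rotvec(c['attitude']).inv().apply(np.array(p)-c['origin'])
    r=np.hypot(q[0],q[1]);return (q[:2]/r*f*np.arctan2(r,q[2])+[c['cx'],c['cy']]).round(1)
c1=np.load('w1.npy',allow_pickle=True).item();c=env.get_calibration('wrist');t=env.sense()['tcp_pos']
print('w1 tcp',fp(c1,[.5315,-.2417,.1658]))
for dz in(0,.01,.02):print('now',dz,fp(c,t+[0,0,dz]))
for z in(.088,.098):
  for dx in(-.014,0,.014):print('stop',z,dx,fp(c,[.538+dx,-.239,z]))
E
python3 - <<'E'
from rig import env
from h import *
c=env.get_calibration('top')
for n in('top0','t1'):
    im=cv2.imread(f'pics/{n}.png')
a=env.grab_frame('top');cv2.imwrite('pics/t2.png',a)
im=cv2.imread('pics/w1.png')
cv2.imwrite('pics/cmp.png',np.hstack([cv2.resize(im[150:270,215:295],(400,600)),cv2.resize(env.grab_frame('wrist')[150:270,215:295],(400,600))]))
E
```

```text
w1 tcp [252.2 229. ]
now 0 [252.3 229. ]
now 0.01 [252.2 235.8]
now 0.02 [252.1 243.3]
stop 0.088 -0.014 [246.5 251.9]
stop 0.088 0 [252.2 232. ]
stop 0.088 0.014 [258.2 210.9]
stop 0.098 -0.014 [246.1 259.8]
stop 0.098 0 [252.1 239.1]
stop 0.098 0.014 [258.4 216.9]
```

View pics/cmp.png

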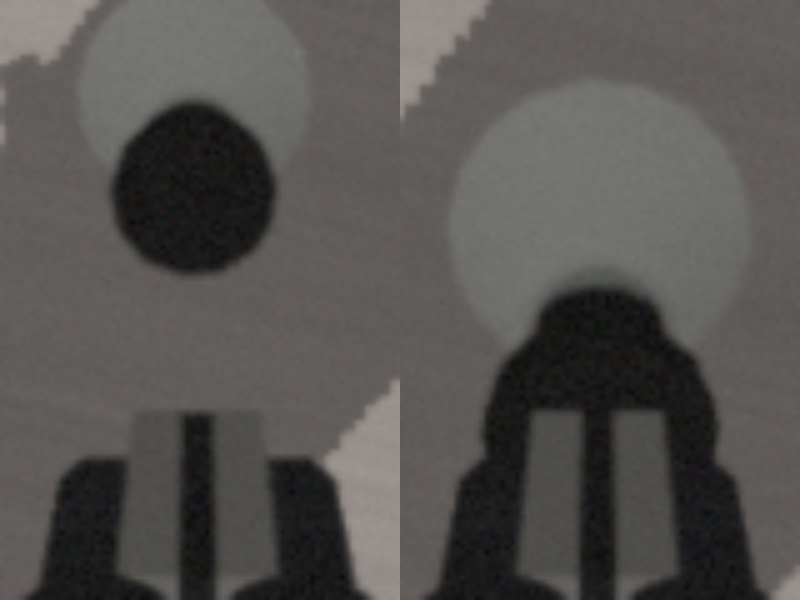

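The comparison shows the fingertip edge at about v=232, in line with the head's centre. The head still stands proud, so the fingers have not reached it. I'll keep creeping down.

```bash
python3 -m crank '[[[0,0,0.005],[0,0,0]],[[0,0,0.01],[0,0,0]]]'|sed -n '2p;4p'; python3 -m crank '[[[0,0,0.005],[0,0,0]],[[0,0,0.005],[0,0,0]]]'|sed -n '2p;4p'; python3 go.py '[.538,-.239,.084]'
```

```text
tcp_pos: [0.5384, -0.239, 0.0823]
wrist_force: [0.1, -0.6, -0.6]
tcp_pos: [0.5383, -0.2389, 0.0812]
wrist_force: [-0.5, -0.2, 1.1]
tcp [ 0.5383 -0.2389  0.0812] F [-0.5 -0.2  1.1] t 4.03 shift/0.2 [-0.002 -0.    -0.014]
```

```bash
python3 -m crank '[[[0,0,0.005],[0,0,0]],[[0,0,0.01],[0,0,0]]]'|sed -n '2p;4p'; python3 -m crank '[[[0,0,0.005],[0,0,0]],[[0,0,0.005],[0,0,0]]]'|sed -n '2p;4p'; python3 - <<'E'
from rig import env
from h import *
cv2.imwrite('pics/w3.png',env.grab_frame('wrist')[150:270,215:295])
sc=env.grab_frame('scene');a=cv2.imread('pics/scene0.png')
cv2.imwrite('pics/c3.png',np.hstack([cv2.resize(x,(400,600),interpolation=2) for x in(a[140:194,217:253],sc[140:194,217:253])]))
E
```

```text
tcp_pos: [0.5384, -0.239, 0.0793]
wrist_force: [-0.8, -0.1, -0.1]
tcp_pos: [0.5383, -0.2389, 0.0782]
wrist_force: [0.4, 0.3, -0.2]
```

View pics/c3.png

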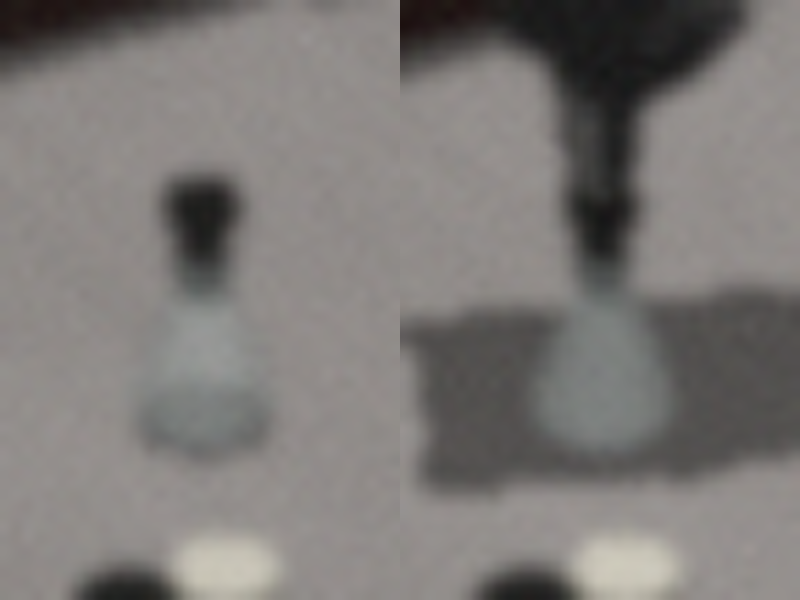

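The crops show the stopper still where it started. The finger pads end at the head's top face at about (600,195), so the pad ends sit about 19 mm behind the reported TCP. Contact should come within a few mm.

```bash
for i in 1; do python3 -m crank '[[[0,0,0.005],[0,0,0]],[[0,0,0.01],[0,0,0]]]'|sed -n '2p;4p'; python3 -m crank '[[[0,0,0.005],[0,0,0]]]'|sed -n '2p;4p';python3 -m crank '[[[0,0,0.005],[0,0,0]]]'|sed -n '2p;4p'; python3 -m crank '[[[0,0,0.005],[0,0,0]]]'|sed -n '2p;4p'; done
```

```text
tcp_pos: [0.5385, -0.239, 0.0764]
wrist_force: [0.5, 0.4, -0.1]
tcp_pos: [0.5384, -0.239, 0.0753]
wrist_force: [-0.1, -0.6, 0.7]
tcp_pos: [0.5384, -0.239, 0.0743]
wrist_force: [0.5, 0.2, 0.6]
tcp_pos: [0.5384, -0.2389, 0.0733]
wrist_force: [-0.3, -0.6, -1.0]
```

```bash
for i in 1; do python3 -m crank '[[[0,0,0.005],[0,0,0]]]'|sed -n '2p;4p'; python3 -m crank '[[[0,0,0.005],[0,0,0]]]'|sed -n '2p;4p';python3 -m crank '[[[0,0,0.005],[0,0,0]]]'|sed -n '2p;4p';  done;  python3 - <<'E'
from rig import env
from h import *
a=cv2.imread('pics/w3.png');b=env.grab_frame('wrist')[150:270,215:295]
cv2.imwrite('pics/c4.png',np.hstack([cv2.resize(x,(400,600),interpolation=2) for x in(a,b)]))
E
```

```text
tcp_pos: [0.5384, -0.239, 0.0723]
wrist_force: [-0.7, -0.1, -0.6]
tcp_pos: [0.5384, -0.2389, 0.0713]
wrist_force: [0.2, 0.1, 0.0]
tcp_pos: [0.5385, -0.239, 0.0704]
wrist_force: [-0.6, 0.4, 3.3]
```

View pics/c4.png

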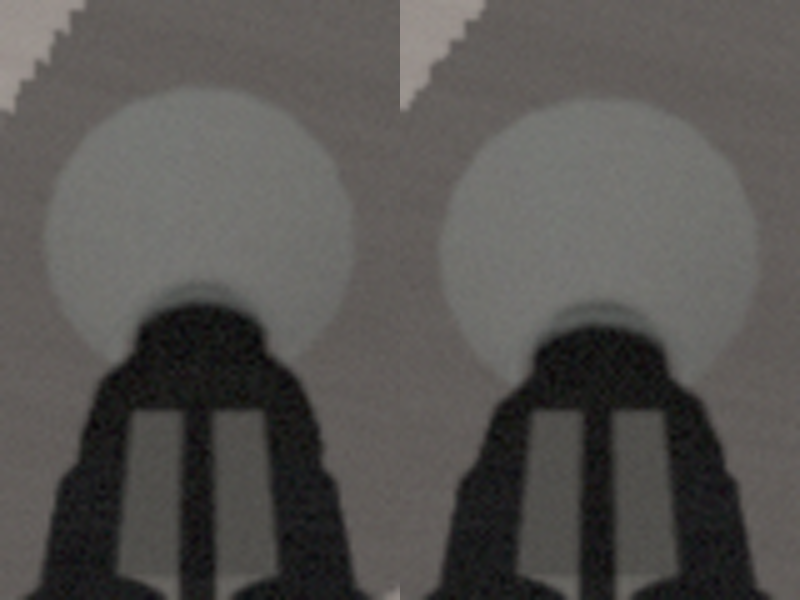

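Contact shows as 3.3 N at TCP z≈0.0705, which matches the stopper's friction. The head's front edge still shows ahead of the pads, at about (600,330). I'll keep pressing in 1 mm steps until the force rises.

```bash
for i in 1; do python3 -m crank '[[[0,0,0.005],[0,0,0]]]'|sed -n '2p;4p'; python3 -m crank '[[[0,0,0.005],[0,0,0]]]'|sed -n '2p;4p';python3 -m crank '[[[0,0,0.005],[0,0,0]]]'|sed -n '2p;4p'; python3 -m crank '[[[0,0,0.005],[0,0,0]]]'|sed -n '2p;4p'; done
```

```text
tcp_pos: [0.5385, -0.239, 0.0695]
wrist_force: [-0.1, 1.0, 3.9]
tcp_pos: [0.5385, -0.239, 0.0684]
wrist_force: [-0.6, 0.6, 2.7]
tcp_pos: [0.5385, -0.239, 0.0674]
wrist_force: [-0.3, -0.5, 3.1]
tcp_pos: [0.5385, -0.2389, 0.0663]
wrist_force: [0.1, 0.5, 2.4]
```

```bash
for i in 1; do python3 -m crank '[[[0,0,0.005],[0,0,0]]]'|sed -n '2p;4p'; python3 -m crank '[[[0,0,0.005],[0,0,0]]]'|sed -n '2p;4p';python3 -m crank '[[[0,0,0.005],[0,0,0]]]'|sed -n '2p;4p'; done
```

```text
tcp_pos: [0.5385, -0.239, 0.0653]
wrist_force: [-0.1, -0.9, 2.8]
tcp_pos: [0.5384, -0.239, 0.0643]
wrist_force: [-0.1, 0.4, 4.1]
tcp_pos: [0.5384, -0.239, 0.0633]
wrist_force: [-0.5, 0.3, 2.3]
```

```bash
for i in 1; do python3 -m crank '[[[0,0,0.004],[0,0,0]]]'|sed -n '2p;4p'; python3 -m crank '[[[0,0,0.003],[0,0,0]]]'|sed -n '2p;4p'; done
```

```text
tcp_pos: [0.5384, -0.239, 0.0625]
wrist_force: [0.4, 0.1, 2.3]
tcp_pos: [0.5384, -0.239, 0.0619]
wrist_force: [-0.4, -0.7, 2.5]
```

```bash
python3 -m crank '[[[0,0,0.003],[0,0,0]]]'|sed -n '2p;4p'; python3 -m crank '[[[0,0,0.002],[0,0,0]]]'|sed -n '2p;4p'
```

```text
tcp_pos: [0.5385, -0.239, 0.0615]
wrist_force: [-2.1, 1.0, 15.7]
tcp_pos: [0.5386, -0.2391, 0.0614]
wrist_force: [-3.1, 0.7, 17.4]
```

```bash
python3 -m crank '[[[0,0,0.002],[0,0,0]]]'|sed -n '2p;4p'
```

```text
tcp_pos: [0.5388, -0.2392, 0.0614]
wrist_force: [-3.5, 1.9, 24.3]
```

The stopper is home: hard stop at 24 N with TCP z=0.0614, so the real tips sit about 26 mm behind the reported TCP. I'll retreat, then move to the medium flask, where contact should come at z≈0.092 and home at z≈0.0835.

```bash
python3 -m crank '[[[0,0,-0.03],[0,0,0]],[[0,0,-0.15],[0,0,0]],[[0,0,-0.3],[0,0,0]],[[0,0,-0.45],[0,0,0]],[[0,0,-0.55],[0,0,0]]]'|sed -n '2p;4p';python3 go.py '[.5735,-.004,.17]'
```

```text
tcp_pos: [0.5387, -0.2392, 0.1732]
wrist_force: [-0.4, -0.2, 0.2]
tcp [ 0.5387 -0.2392  0.1732] F [-0.4 -0.2  0.2] t 6.6 shift/0.2 [ 0.464 -1.094  0.015]
```

```bash
python3 -m crank '[[[0.08,-0.18,0],[0,0,0]],[[0.16,-0.36,0],[0,0,0]],[[0.24,-0.55,0],[0,0,0]],[[0.32,-0.74,0],[0,0,0]],[[0.4,-0.93,0],[0,0,0]]]'|sed -n '2p;4p'; python3 -m crank '[[[0.06,-0.15,0],[0,0,0]],[[0.06,-0.15,0],[0,0,0]],[[0.06,-0.15,0],[0,0,0]]]'|sed -n '2p;4p'; python3 - <<'E'
from rig import env
from h import *
c=env.get_calibration('wrist');im=env.grab_frame('wrist');cv2.imwrite('pics/w5.png',im);np.save('w5.npy',c)
im=im[120:270]
k,l,st,ce=cv2.connectedComponentsWithStats((im.max(2)<50).astype('uint8'))
for i in range(1,k):
    if st[i,4]>150: print(st[i],(ce[i]+[0,120]).round(1),onplane(c,*(ce[i]+[0,120]),.117,True).round(4))
E
python3 go.py '[.5735,-.004,.17]'
```

```text
tcp_pos: [0.5688, -0.0369, 0.1707]
wrist_force: [1.3, 0.5, -0.9]
tcp_pos: [0.573, -0.0051, 0.1705]
wrist_force: [-0.1, -1.4, -0.1]
[ 231   59   42   43 1376] [251.4 200.1] [ 0.5743 -0.0037  0.117 ]
[251 113   7  37 242] [254. 252.] [ 0.5308 -0.0173  0.117 ]
[  0 119  23  31 573] [  9.5 255. ] [0.4397 0.244  0.117 ]
[220 122  27  28 408] [232.1 257.1] [ 0.5212 -0.0007  0.117 ]
[262 122  26  28 401] [275.9 257.1] [ 0.5306 -0.0364  0.117 ]
[430 138  21  12 206] [440.2 264.2] [ 0.5564 -0.203   0.117 ]
tcp [ 0.5729 -0.0069  0.1705] F [-0.5 -1.4  0.1] t 7.32 shift/0.2 [ 0.007 -0.013  0.003]
```

The wrist look puts the medium stopper at (.574,-.004), which agrees with the top camera. I'll descend to just above it.

```bash
python3 -m crank '[[[0.005,-0.01,0.1],[0,0,0]],[[0.005,-0.01,0.2],[0,0,0]],[[0.005,-0.01,0.28],[0,0,0]],[[0.005,-0.01,0.34],[0,0,0]],[[0.005,-0.01,0.34],[0,0,0]]]'|sed -n '2p;4p'; python3 -m crank '[[[0,0,0.01],[0,0,0]],[[0,0,0.015],[0,0,0]],[[0,0,0.015],[0,0,0]]]'|sed -n '2p;4p'; python3 -m crank '[[[0,0,0.01],[0,0,0]],[[0,0,0.01],[0,0,0]]]'|sed -n '2p;4p'
```

```text
tcp_pos: [0.5723, -0.0062, 0.1006]
wrist_force: [0.1, 0.9, 0.3]
tcp_pos: [0.5738, -0.005, 0.1002]
wrist_force: [-0.1, -0.1, 0.3]
tcp_pos: [0.5736, -0.0046, 0.0978]
wrist_force: [0.1, 0.2, -0.1]
```

```bash
python3 -m crank '[[[0,0,0.01],[0,0,0]],[[0,0,0.02],[0,0,0]],[[0,0,0.03],[0,0,0]]]'|sed -n '2p;4p'; python3 -m crank '[[[0,0,0.005],[0,0,0]],[[0,0,0.01],[0,0,0]]]'|sed -n '2p;4p'; python3 -m crank '[[[0,0,0.005],[0,0,0]],[[0,0,0.01],[0,0,0]]]'|sed -n '2p;4p'
```

```text
tcp_pos: [0.5735, -0.0046, 0.0915]
wrist_force: [-0.4, 0.5, 3.9]
tcp_pos: [0.5735, -0.0046, 0.0896]
wrist_force: [0.1, 0.3, 2.4]
tcp_pos: [0.5735, -0.0046, 0.0876]
wrist_force: [-0.6, 0.9, 2.7]
```

```bash
python3 -m crank '[[[0,0,0.005],[0,0,0]],[[0,0,0.01],[0,0,0]]]'|sed -n '2p;4p'; python3 -m crank '[[[0,0,0.003],[0,0,0]],[[0,0,0.003],[0,0,0]]]'|sed -n '2p;4p'
```

```text
tcp_pos: [0.5735, -0.0046, 0.0856]
wrist_force: [0.8, -0.1, 2.7]
tcp_pos: [0.5735, -0.0046, 0.0849]
wrist_force: [0.3, 0.7, -0.5]
```

```bash
python3 -m crank '[[[0,0,0.003],[0,0,0]]]'|sed -n '2p;4p'; python3 -m crank '[[[0,0,0.002],[0,0,0]]]'|sed -n '2p;4p'; python3 -m crank '[[[0,0,0.002],[0,0,0]]]'|sed -n '2p;4p'
```

```text
tcp_pos: [0.5734, -0.0046, 0.0844]
wrist_force: [-0.1, 0.1, 3.3]
tcp_pos: [0.5734, -0.0046, 0.084]
wrist_force: [-1.4, -0.1, 3.1]
tcp_pos: [0.5734, -0.0046, 0.0836]
wrist_force: [-0.5, -0.5, 4.0]
```

```bash
python3 -m crank '[[[0,0,0.002],[0,0,0]]]'|sed -n '2p;4p'; python3 -m crank '[[[0,0,0.001],[0,0,0]]]'|sed -n '2p;4p'
```

```text
tcp_pos: [0.5736, -0.0046, 0.0835]
wrist_force: [-3.1, 0.3, 15.9]
tcp_pos: [0.5736, -0.0046, 0.0835]
wrist_force: [-2.7, -0.3, 15.4]
```

The medium stopper is home, with the hard stop at z=0.0835 as predicted. Next is the large flask.

```bash
python3 -m crank '[[[0,0,-0.03],[0,0,0]],[[0,0,-0.15],[0,0,0]],[[0,0,-0.3],[0,0,0]],[[0,0,-0.45],[0,0,0]],[[0,0,-0.58],[0,0,0]]]'|sed -n '2p;4p';python3 go.py '[.453,.232,.2]'
```

```text
tcp_pos: [0.5734, -0.0046, 0.201]
wrist_force: [-0.0, -0.6, 0.3]
tcp [ 0.5734 -0.0046  0.201 ] F [-0.  -0.6  0.3] t 9.9 shift/0.2 [-0.284 -1.297  0.005]
```

```bash
python3 -m crank '[[[-0.04,-0.18,0],[0,0,0]],[[-0.08,-0.36,0],[0,0,0]],[[-0.12,-0.55,0],[0,0,0]],[[-0.16,-0.73,0],[0,0,0]],[[-0.2,-0.91,0],[0,0,0]]]'|sed -n '2p;4p'; python3 -m crank '[[[-0.04,-0.19,0],[0,0,0]],[[-0.08,-0.38,0],[0,0,0]],[[-0.08,-0.38,0],[0,0,0]],[[-0.08,-0.38,0],[0,0,0]],[[-0.08,-0.38,0],[0,0,0]]]'|sed -n '2p;4p'; python3 - <<'E'
from rig import env
from h import *
c=env.get_calibration('wrist');im=env.grab_frame('wrist');cv2.imwrite('pics/w6.png',im);np.save('w6.npy',c)
im=im[120:270]
k,l,st,ce=cv2.connectedComponentsWithStats((im.max(2)<50).astype('uint8'))
for i in range(1,k):
    if st[i,4]>150: print(st[i],(ce[i]+[0,120]).round(1),onplane(c,*(ce[i]+[0,120]),.145,True).round(4))
E
python3 go.py '[.453,.232,.2]'
```

```text
tcp_pos: [0.4878, 0.1628, 0.1993]
wrist_force: [0.3, 0.5, 0.4]
tcp_pos: [0.4545, 0.2305, 0.1992]
wrist_force: [-0.1, 0.2, -0.1]
[472   6  25  30 563] [484.1 140.5] [0.5655 0.0362 0.145 ]
[  0  19  18  32 417] [  7.9 154.3] [0.4394 0.4748 0.145 ]
[ 228   57   48   50 1857] [251.4 201.6] [0.4544 0.2314 0.145 ]
[360  92  35  35 878] [377.6 229.2] [0.4571 0.1198 0.145 ]
[439  98  30  31 639] [453.9 232.7] [0.4719 0.0329 0.145 ]
[251 113   7  37 244] [254.  251.9] [0.412  0.2183 0.145 ]
[221 122  26  28 389] [232.5 257.4] [0.4022 0.2345 0.145 ]
[262 122  26  28 399] [275.8 257.2] [0.4116 0.1992 0.145 ]
[318 125  16  21 258] [325.9 255.1] [0.4235 0.1575 0.145 ]
tcp [0.4547 0.23   0.1991] F [ 0.2 -0.   0.4] t 10.78 shift/0.2 [-0.006 -0.012 -0.004]
```

```bash
python3 -m crank '[[[-0.002,-0.006,0.1],[0,0,0]],[[-0.002,-0.006,0.2],[0,0,0]],[[-0.002,-0.006,0.28],[0,0,0]],[[-0.002,-0.006,0.34],[0,0,0]],[[-0.002,-0.006,0.34],[0,0,0]]]'|sed -n '2p;4p'; python3 -m crank '[[[0,0,0.01],[0,0,0]],[[0,0,0.01],[0,0,0]],[[0,0,0.01],[0,0,0]]]'|sed -n '2p;4p'
```

```text
tcp_pos: [0.4534, 0.2305, 0.1293]
wrist_force: [0.3, 0.8, -0.4]
tcp_pos: [0.4541, 0.2319, 0.1297]
wrist_force: [-0.4, 0.9, -0.1]
```

```bash
python3 -m crank '[[[0,0,0.01],[0,0,0]],[[0,0,0.02],[0,0,0]],[[0,0,0.03],[0,0,0]],[[0,0,0.04],[0,0,0]],[[0,0,0.045],[0,0,0]]]'|sed -n '2p;4p'; python3 -m crank '[[[0,0,0.005],[0,0,0]],[[0,0,0.01],[0,0,0]]]'|sed -n '2p;4p'; python3 -m crank '[[[0,0,0.005],[0,0,0]],[[0,0,0.01],[0,0,0]]]'|sed -n '2p;4p'
```

```text
tcp_pos: [0.4536, 0.2321, 0.1198]
wrist_force: [-1.1, -0.0, 2.5]
tcp_pos: [0.4536, 0.2321, 0.118]
wrist_force: [-0.7, -0.3, 2.8]
tcp_pos: [0.4536, 0.2321, 0.116]
wrist_force: [0.8, 0.4, 2.5]
```

```bash
python3 -m crank '[[[0,0,0.005],[0,0,0]],[[0,0,0.01],[0,0,0]]]'|sed -n '2p;4p'; python3 -m crank '[[[0,0,0.004],[0,0,0]]]'|sed -n '2p;4p';  python3 -m crank '[[[0,0,0.003],[0,0,0]]]'|sed -n '2p;4p'
```

```text
tcp_pos: [0.4536, 0.2321, 0.114]
wrist_force: [0.0, -0.5, 3.1]
tcp_pos: [0.4536, 0.232, 0.1131]
wrist_force: [0.1, -0.2, 3.1]
tcp_pos: [0.4536, 0.2321, 0.1126]
wrist_force: [0.0, 0.5, 4.3]
```

```bash
python3 -m crank '[[[0,0,0.002],[0,0,0]]]'|sed -n '2p;4p';  python3 -m crank '[[[0,0,0.002],[0,0,0]]]'|sed -n '2p;4p'
```

```text
tcp_pos: [0.4536, 0.2321, 0.1122]
wrist_force: [-0.3, 0.4, 2.9]
tcp_pos: [0.4536, 0.2321, 0.1118]
wrist_force: [-0.3, -0.5, 3.4]
```

```bash
python3 -m crank '[[[0,0,0.002],[0,0,0]]]'|sed -n '2p;4p';  python3 -m crank '[[[0,0,0.001],[0,0,0]]]'|sed -n '2p;4p'
```

```text
tcp_pos: [0.4536, 0.2321, 0.1115]
wrist_force: [-1.5, -1.1, 13.3]
tcp_pos: [0.4536, 0.2321, 0.1115]
wrist_force: [-2.2, -0.8, 14.1]
```

The large stopper is home. I'll retreat and check with the top camera.

```bash
python3 -m crank '[[[0,0,-0.03],[0,0,0]],[[0,0,-0.15],[0,0,0]],[[0,0,-0.3],[0,0,0]],[[0,0,-0.42],[0,0,0]],[[0,0,-0.42],[0,0,0]]]'|sed -n '2p;4p'; python3 -m crank '[[[0,0,0],[0,0,0]],[[0,0,0],[0,0,0]],[[0,0,0],[0,0,0]]]'|sed -n '1p;4p'; python3 - <<'E'
from rig import env
from h import *
c=env.get_calibration('wrist');im=env.grab_frame('wrist')[120:270]
k,l,st,ce=cv2.connectedComponentsWithStats((im.max(2)<50).astype('uint8'))
for i in range(1,k):
    if st[i,4]>800: print('large',ce[i].round(1),onplane(c,*(ce[i]+[0,120]),.135,True).round(4))
t=env.get_calibration('top');im=env.grab_frame('top')
for n,(u,v),z in(('small',(320,193),.087),('med',(259,185),.109)):
    w=im[v-11:v+12,u-11:u+12].max(2);k,l,st,ce=cv2.connectedComponentsWithStats((w<55).astype('uint8'))
    i=1+st[1:,4].argmax();print(n,st[i,4],onplane(t,*(ce[i]+[u-11,v-11]),z).round(3))
E
```

```text
tcp_pos: [0.4549, 0.2325, 0.1993]
wrist_force: [0.7, -0.2, 0.5]
clock: 13.53
wrist_force: [0.6, 0.2, -0.3]
large [253.4  78.9] [0.454  0.2314 0.135 ]
large [381.  110.1] [0.4541 0.1144 0.135 ]
small 33 [ 0.537 -0.237  0.087]
med 50 [ 0.573 -0.002  0.109]
```

The flasks haven't moved and all three stoppers reached the hard stop.

```bash
python3 -c "
from rig import env
print(env.sign_off())"
```

```text
the job is handed in; nothing more can be done
None
```

I pressed all three stoppers home against their hard stops, small then medium then large, at 24 N or less by the wrist sensor; the flasks stayed put, and the job is handed in at about 13.5 s, though the hand-in returned no verdict.

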